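Cooking things back in the rack by height

ROBOT

A 6-joint arm with a two-finger parallel gripper is mounted at the origin on a cart in front of the work surface, level with it; the furniture and walls round the work are solid. World frame = base frame: x ahead of the robot, y to its left, z up, the work surface at z = 0. Lengths are in m, angles in rad, forces in N, time in s.
With the tool pointing down it reaches from about 0.3 to 0.75 m from the base axis. Payload 8.5 kg.
Tool frame: the origin (TCP) lies at the very end of the fingers, on their centre line; the grasp point (between the pads) lies 19 mm behind it; z points along the fingers, y is the line along which they close (so a half turn about z gives the same grasp; the last joint's range is limited). The gripper opens to 85 mm and grips with 20 to 120 N. Pads are 22 mm wide; open, the fingers measure 114 mm over their backs; the gripper's body (76 mm by 85 mm) begins 54 mm behind the grasp point. The pads swing forward as they close: fully open they stand 13 mm farther back than shut.
Start: joints at [-1.549, 0.381, 1.297, -0, 1.464, -0.215], TCP at [0.129, -0.535, 0.231] pointing down, gripper open.
Joint ranges: [-3.11, 3.11], [-0.89, 2.33], [0.22, 2.48], [-1.42, 4.56], [0.17, 2.85], [-2.88, 2.88]. Speed limits (rad/s): [2.39, 2.39, 3.14, 3.14, 3.14, 3.14].

INTERFACE

Orientations are given as a unit quaternion [w, x, y, z].
In Python, from bench import r gives the robot as it stands.
- The arm moves only by the shell command python3 -m inch 'ROWS' [OPENING]. ROWS is JSON, a list of rows, each an object with "slide": the shift along the world's x, y, z normalised to -1 to 1, where 1 is 0.3 m, a list of three; "roll": the turn about the world's z normalised to -1 to 1, where 1 is 2 pi rad. In form: [{"slide": [tx, ty, tz], "roll": roll}, ...]. A call has 1 to 5 rows; each row is the pose to reach, as a shift and turn from the pose commanded when the call began, turning the shorter way round; what a row does not reach only later rows make up. A row lasts 1/10 s, in which the tool goes at most 50 mm and 8.59 degrees, less where a joint would pass 70% of its speed; a pose out of reach is approached as far as the arm can. A call with a number of a shift or a turn outside -1 to 1 is refused whole. A call with a gripper value outside its range is refused whole. OPENING is the opening, from 0 (shut) to 1 (fully open), set as the call begins (- or left out, the last holds). The fingers move at their own pace and stop on an object; the grip force is fixed at half the most. Time passes only in rows, so rows that repeat a pose let the fingers close. It gives the time, the measured TCP pose, the force, the opening and the grip force at its end, in the units of the state.
- r.get_obs(): the state, without advancing time (a new reading comes with each control period).
- r.snapshot(name): name is "scene" or "side" or "wrist"; returns (picture, depth): 480x640x3 uint8, blue, green, red; 480x640 float32, m along the optical axis (not along the pixel's ray), 0 where there is no reading.
- r.camera_info(name): a dict with "intrinsics" (3x3 intrinsics, pixels), "D" ([k1, k2, p1, p2, k3] as OpenCV has them; the pictures are not rectified), "T" (4x4, takes a point from camera to world coordinates). Camera axes: x right, y up, looking along -z (the intrinsics and any distortion apply to the point x, -y, -z); pixel columns grow to the right and rows downward; lengths in m; the calibration is good to about 2 mm. A picture is of the moment at which its call begins: read the wrist's pose just before it. camera_info takes no time and is no camera call; for the wrist camera it gives the pose at the moment of the call.
- r.sign_off(): hands the job in; it is judged then, once.
The state is a dict: "clock": time; "joints": joint angles; "qvel": joint speeds; "joint_torque": joint torques, N m; "tcp_pos": TCP position; "orientation": TCP orientation; "contact_force": force on the tool from outside, world axes, zero at the start; "ft_torque": the same for the moment, N m; "finger_gap": finger opening in m; "gripper_force": force on a finger pad.
Only numpy, scipy, OpenCV 4.12 (cv2) and the standard library are available. Lean on these libraries where they do the work, as an engineer would, in place of code of your own. Each camera call takes 0.05 s, during which the arm holds its last target. There are 200 camera calls.

TASK

Cooking is done: take the pepper mill, spice jar, salt shaker and egg timer off the chopping board and stand them back in the oak rack, one to a well, in order of height with the tallest in the well farthest from you and the shortest in the nearest, so that each can be seen and reached over the one before it. Keep them upright so that nothing spills, leave each standing flat on the cork, and leave the glass and the low mug on the left where they are.

Things in the scene. Friction and masses are not known exactly. Their poses are not given: they have to be found in the camera images.
- pepper_mill: turned wooden pepper mill, waisted, 170 mm tall, foot 58 mm across; round head 48 mm across from 123 to 159 mm up (grip it there, about 140 mm up), small steel knob on top. It stands upright on the chopping board (a like one at the back by the wall is not meant); the board is fixed and 22 mm thick. Origin: centre of the underside, z up.
- spice_jar: straight clear spice jar with a black cap, 105 mm tall, 41 mm across, the only one on the chopping board (others by the wall are not meant), upright. Origin: centre of the underside, z up.
- salt_shaker: clear salt shaker with a grey domed and pierced top, 90 mm tall; body 44 mm across up to about 70 mm high, top 34 mm across. Upright on the chopping board. Origin: centre of the underside, z up.
- egg_timer: wind-up egg timer, white lower half and red domed upper half, 60 mm tall, 62 mm across, upright on the chopping board; the halves do not turn here. Grip it about 40 mm up, so that the fingertips stay above the rim of the well. Origin: centre of the underside, z up.
- well_1: cork-lined round well of the fixed oak rack, the one nearest the robot. Bore 78 mm, 14 mm deep, rim 26 mm above the worktop; pitch of the row 84 mm, rack 366 mm long and 100 mm wide. The row runs away from the robot, give or take 15 degrees. Origin: centre of the cork floor, on which things stand; x runs along the row away from the robot, z up.
- well_2: cork-lined round well of the fixed oak rack, the one second from the robot. Same size as the others. Origin: centre of the cork floor, on which things stand; x runs along the row away from the robot, z up.
- well_3: cork-lined round well of the fixed oak rack, the one third from the robot. Same size as the others. Origin: centre of the cork floor, on which things stand; x runs along the row away from the robot, z up.
- well_4: cork-lined round well of the fixed oak rack, the one farthest from the robot, towards the wall. Same size as the others. Origin: centre of the cork floor, on which things stand; x runs along the row away from the robot, z up.
- glass: small clear drinking glass on the left of the work, 59 mm tall, 51 mm across; a bystander. Origin: centre of the underside.
- mug: low mug, black above and white below, on the left of the work, 56 mm tall, 63 mm across without its handle (91 mm with it); a bystander. Origin: on the underside, midway between handle and far side.
Not all that is in view belongs to the job. What is shaped like the salt_shaker but turquoise is not meant.

How it is judged:
By the outcome, as a careful person would: the job done as asked, in the order asked, and still so for the second after the job is handed in, with the robot touching nothing.
It also fails if it takes over 109 s, if anything falls off the work surface, if the arm or the gripper's body presses on something with over 40 N, if the wrist force passes 120 N, or if a joint passes its speed limit or range.

## Working session

There is one attempt and no reset: what is moved stays moved. The work goes in short steps, Python scripts to look and compute and a shell command to move; the robot and the scene stay as the last step left them, time stands still between calls to the robot, and variables do not carry over. Pictures are saved under pics/ and viewed, at most 14 in all, crops included, and the job is handed in when it is done.

```bash
ls; mkdir -p pics
cat > h.py <<'E'
import numpy as np,cv2
from bench import r
def cam(n):
    c=r.camera_info(n);return np.array(c["intrinsics"]),np.array(c["D"]),np.array(c["T"])
def ray(C,px):
    K,D,T=C
    p=cv2.undistortPoints(np.array(px,float).reshape(-1,1,2),K,D).reshape(-1,2)
    d=np.c_[p[:,0],-p[:,1],-np.ones(len(p))]@T[:3,:3].T
    return T[:3,3],d
def onz(C,px,z):
    o,d=ray(C,px); return o+d*((z-o[2])/d[:,2])[:,None]
def proj(C,P):
    K,D,T=C
    q=(np.atleast_2d(P)-T[:3,3])@T[:3,:3]
    q=q*[1,-1,-1]
    return cv2.projectPoints(q.reshape(-1,1,3),np.zeros(3),np.zeros(3),K,D)[0].reshape(-1,2)
def cloud(C,dep):
    v,u=np.mgrid[:480,:640]; o,d=ray(C,np.c_[u.ravel(),v.ravel()])
    return (o+d*dep.reshape(-1,1)).reshape(480,640,3)
E
python3 - <<'E'
from h import *
for n in ("scene","side","wrist"):
    C=cam(n);p,d=r.snapshot(n);cv2.imwrite(f"pics/{n}0.png",p);np.savez(f"{n}0.npz",p=p,d=d,K=C[0],D=C[1],T=C[2]);print(n,C[2][:3,3].round(3),-C[2][:3,2].round(2),(d>0).mean())
o=r.get_obs();print(o)
E
```

```text
pics
scene [-0.171  0.811  0.732] [ 0.58 -0.63 -0.53] 0.996181640625
side [ 0.434 -1.048  0.617] [ 0.09  0.89 -0.45] 0.9959375
wrist [ 0.193 -0.519  0.373] [-0.26 -0.06 -0.96] 0.9941666666666666
{'clock': 0.15, 'joints': array([-1.54932535e+00,  3.81088786e-01,  1.29798823e+00,  1.92957732e-05,
        1.46360082e+00, -2.15313986e-01]), 'qvel': array([ 5.73186045e-04, -2.75970254e-03, -4.43337780e-03, -4.84496433e-04,
       -5.28416826e-05, -7.15654384e-04]), 'joint_torque': array([ 4.04326114e-03, -4.48625636e+01, -2.31343514e+01, -7.64387551e-05,
        3.86445463e-03, -3.84476937e-05]), 'tcp_pos': array([ 0.12900902, -0.53445272,  0.23086127]), 'orientation': array([-5.39112907e-04,  9.92999769e-01,  1.18115048e-01,  6.20530405e-05]), 'contact_force': array([ 0.26682874,  1.2843505 , -0.02708702]), 'ft_torque': array([ 0.01176146,  0.03075717, -0.02379551]), 'gripper_force': 0.0, 'finger_gap': 0.08541714941513902}
```

View pics/scene0.png

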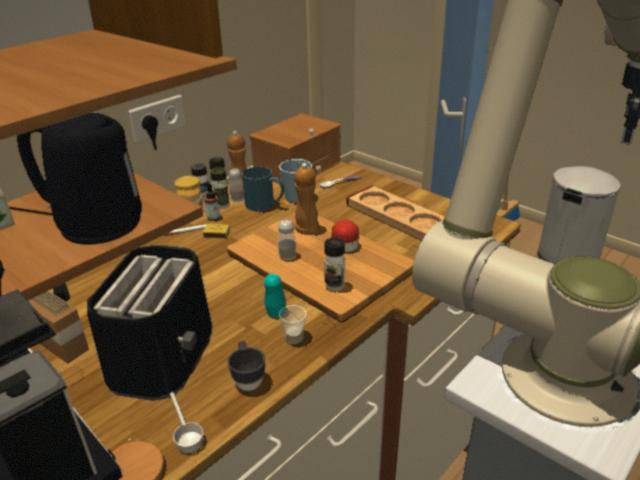

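View pics/side0.png

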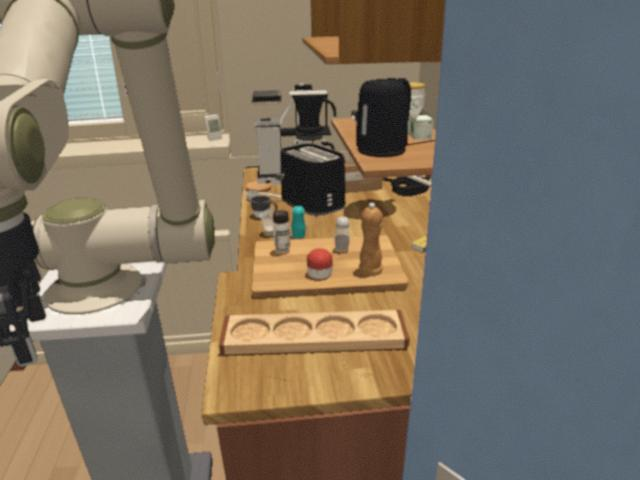

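Scene picture: the pepper mill is at (306,200), the salt shaker at (287,240), the timer at (345,235) and the jar at (335,265), all on the board. Lookalikes are the wall mill (236,155), wall jars (200–217,180), a wall shaker (235,185) and the turquoise shaker (274,297). In the side picture the jar is at (282,233), the shaker at (342,235), the timer at (319,263) and the mill at (371,240). The wells run from (250,330) to (378,325), and the glass and mug are far left.

I'm choosing the four on the board by the description.

```bash
cat > m.py <<'E'
from h import *
L={n:np.load(n+"0.npz") for n in("scene","side")}
C={n:(L[n]["K"],L[n]["D"],L[n]["T"]) for n in L}
W={n:cloud(C[n],L[n]["d"]) for n in L}
# clusters of points above the board, per object seeds
A=np.vstack([w.reshape(-1,3) for w in W.values()])
src=np.concatenate([np.full(480*640,i) for i in range(2)])
m=(A[:,0]>.25)&(A[:,0]<.95)&(A[:,1]>-.45)&(A[:,1]<.45)&(A[:,2]>.034)&(A[:,2]<.25)
B=A[m];sb=src[m]
g=np.zeros((180,140),np.uint8)
ij=((B[:,:2]-[.25,-.45])/.005).astype(int);ij=np.clip(ij,0,[139,179]);np.add.at(g,(ij[:,1],ij[:,0]),1)
n,lab=cv2.connectedComponents((g>2).astype(np.uint8))
l=lab[ij[:,1],ij[:,0]]
for k in range(1,n):
    P=B[l==k]
    if len(P)>60: print(k,len(P),"x",P[:,0].min().round(3),P[:,0].max().round(3),"y",P[:,1].min().round(3),P[:,1].max().round(3),"ztop",np.percentile(P[:,2],99).round(3),"px",proj(C["scene"],P.mean(0)).round()[0],proj(C["side"],P.mean(0)).round()[0])
# triangulate tops
def tri(a,b):
    o1,d1=ray(C["scene"],[a]);o2,d2=ray(C["side"],[b]);d1,d2=d1[0],d2[0]
    s=np.linalg.lstsq(np.c_[d1,-d2],o2-o1,rcond=None)[0];p,q=o1+s[0]*d1,o2+s[1]*d2
    return ((p+q)/2).round(3),np.linalg.norm(p-q).round(4)
print("mill knob",tri((306,167),(371,206)))
# rack rim plane: side points z .018-.034 in rack region
w=W["side"];rm=(np.abs(w[...,2]-.026)<.006)&(w[...,1]<-.15)&(w[...,1]>-.6)&(w[...,0]>.2)&(w[...,0]<.9)
rm=cv2.morphologyEx(rm.astype(np.uint8),cv2.MORPH_OPEN,np.ones((2,2)))
n,lab,st,_=cv2.connectedComponentsWithStats(rm);k=1+np.argmax(st[1:,4]);print("rack px",st[k])
R=w[lab==k][:,:2].astype(np.float32);print("rack rect",cv2.minAreaRect(R),w[lab==k][:,2].mean())
bm=(np.abs(w[...,2]-.022)<.005)&(w[...,1]>-.25)&(w[...,0]>.3)
s=cv2.resize(L["side"]["p"][180:370,190:430],None,fx=3.3,fy=3.1,interpolation=cv2.INTER_CUBIC);cv2.imwrite("pics/sidecrop.png",s[:600])
E
python3 m.py
```

```text
1 2088 x 0.825 0.95 y -0.414 -0.15 ztop 0.133 px [305. 150.] [501. 287.]
29 259 x 0.795 0.845 y -0.145 -0.126 ztop 0.097 px [288. 181.] [445. 267.]
31 257 x 0.858 0.912 y -0.116 -0.061 ztop 0.098 px [256. 172.] [474. 251.]
32 734 x 0.798 0.897 y -0.105 -0.035 ztop 0.097 px [260. 188.] [447. 251.]
33 3245 x 0.25 0.302 y -0.085 0.082 ztop 0.248 px [444. 240.] [198. 217.]
34 1153 x 0.512 0.573 y -0.078 -0.01 ztop 0.084 px [350. 230.] [317. 258.]
35 2519 x 0.635 0.689 y -0.075 -0.015 ztop 0.189 px [309. 196.] [368. 237.]
36 252 x 0.916 0.949 y -0.071 -0.038 ztop 0.089 px [235. 181.] [479. 249.]
38 402 x 0.915 0.95 y -0.024 0.018 ztop 0.109 px [219. 183.] [471. 234.]
40 251 x 0.891 0.919 y 0.037 0.068 ztop 0.101 px [210. 199.] [452. 231.]
41 1050 x 0.592 0.634 y 0.046 0.095 ztop 0.112 px [289. 237.] [340. 231.]
42 217 x 0.94 0.95 y 0.052 0.09 ztop 0.097 px [194. 193.] [466. 224.]
43 1596 x 0.44 0.483 y 0.06 0.111 ztop 0.13 px [337. 260.] [279. 227.]
44 815 x 0.49 0.53 y 0.184 0.232 ztop 0.091 px [276. 288.] [296. 216.]
45 704 x 0.405 0.459 y 0.21 0.265 ztop 0.061 px [294. 318.] [269. 218.]
46 7379 x 0.695 0.9 y 0.212 0.45 ztop 0.248 px [142. 214.] [372. 154.]
53 72 x 0.856 0.92 y 0.296 0.309 ztop 0.184 px [121. 213.] [420. 174.]
54 8932 x 0.459 0.673 y 0.315 0.45 ztop 0.179 px [177. 290.] [311. 172.]
55 1072 x 0.375 0.458 y 0.335 0.406 ztop 0.058 px [247. 362.] [261. 202.]
mill knob (array([ 0.661, -0.043,  0.186]), np.float64(0.0029))
rack px [ 219  310  192   40 3323]
rack rect ((0.5120974183082581, -0.6225658655166626), (0.37969616055488586, 0.8510959148406982), 0.16629941761493683) 0.02854952440537249
```

```bash
python3 -c "
from h import *
p=cv2.imread('pics/side0.png')[180:370,190:430]
cv2.imwrite('pics/sc.png',cv2.resize(p,(750,594),interpolation=cv2.INTER_CUBIC))"
```

```text
(no output)
```

View pics/sc.png

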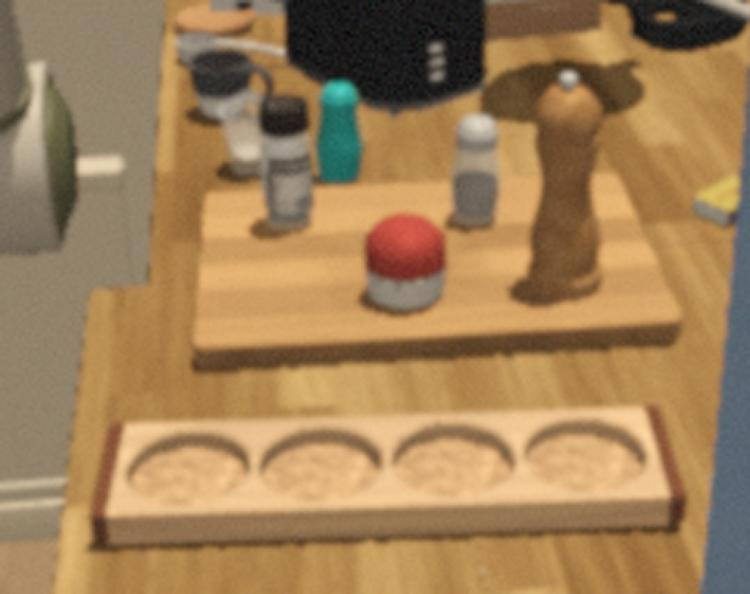

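The crop confirms the four on the board: jar with the black cap, red and white timer, grey-topped shaker, and mill with its knob. The turquoise one and the glass are behind, off the board. The rack's rims centre at about (189,470), (321,466), (453,462) and (585,457) in the crop.

```bash
cat >> m.py <<'E'
print("----")
f=lambda a:np.array(a)/3.125+[190,180]
print("corners",onz(C["side"],f([(122,422),(650,405),(668,500),(107,517)]),.026).round(3))
w=onz(C["side"],f([(189,470),(321,466),(453,462),(585,457)]),.026);print("wells",w.round(3),np.linalg.norm(np.diff(w,axis=0),axis=1))
for k,(zlo,zhi) in {34:(.05,.07),35:(.15,.175),41:(.04,.085),43:(.04,.12)}.items():
    P=B[(lab0:=l)==k]
    P=P[(P[:,2]>zlo)&(P[:,2]<zhi)]
    X=np.c_[2*P[:,:2],np.ones(len(P))];s=np.linalg.lstsq(X,(P[:,:2]**2).sum(1),rcond=None)[0]
    print(k,s[:2].round(4),"R",np.sqrt(s[2]+s[0]**2+s[1]**2).round(4))
E
python3 m.py | sed -n '/----/,$p'
```

```text
----
corners [[ 0.336 -0.192  0.026]
 [ 0.686 -0.222  0.026]
 [ 0.671 -0.322  0.026]
 [ 0.331 -0.292  0.026]]
wells [[ 0.381 -0.251  0.026]
 [ 0.464 -0.258  0.026]
 [ 0.547 -0.266  0.026]
 [ 0.631 -0.272  0.026]] [0.08340136 0.08344987 0.0838732 ]
34 [ 0.5433 -0.0441] R 0.0303
35 [ 0.664  -0.0433] R 0.0236
41 [0.6151 0.0709] R 0.0199
43 [0.4621 0.0871] R 0.021
```

```bash
python3 -m inch '[{"slide":[0.1,0.1,0.1],"roll":-0.02},{"slide":[0.22,0.2,0.2],"roll":-0.04},{"slide":[0.33,0.3,0.25],"roll":-0.051},{"slide":[0.44,0.4,0.25],"roll":-0.051},{"slide":[0.55,0.5,0.25],"roll":-0.051}]' 1; python3 -m inch '[{"slide":[0.11,0.1,0],"roll":0},{"slide":[0.22,0.2,0],"roll":0},{"slide":[0.33,0.3,0],"roll":0},{"slide":[0.44,0.4,0],"roll":0},{"slide":[0.55,0.5,0],"roll":0}]' ; python3 -m inch '[{"slide":[0.1,0.1,0],"roll":0},{"slide":[0.2,0.2,0],"roll":0},{"slide":[0.3,0.3,0],"roll":0},{"slide":[0.37,0.4,0],"roll":0},{"slide":[0.37,0.5,0],"roll":0}]'
```

```text
clock: 0.65
tcp_pos: [0.2952, -0.3831, 0.3069]
orientation: [0.0, 0.999, -0.042, 0.0]
contact_force: [0.7, -1.2, -0.5]
finger_gap: 0.0854
gripper_force: 0.0
clock: 1.15
tcp_pos: [0.4601, -0.233, 0.3062]
orientation: [-0.0, 0.999, -0.042, -0.0]
contact_force: [0.1, -0.0, 0.9]
finger_gap: 0.0856
gripper_force: 0.0
clock: 1.65
tcp_pos: [0.5716, -0.0831, 0.3049]
orientation: [-0.0, 0.999, -0.041, -0.001]
contact_force: [0.7, -0.5, 0.8]
finger_gap: 0.0858
gripper_force: 0.0
```

Run:
```python
from h import *
C=cam("wrist");p,d=r.snapshot("wrist");cv2.imwrite("pics/w1.png",p)
print(C[2][:3,3].round(3),-C[2][:3,2].round(2),r.get_obs()["tcp_pos"].round(4))
W=cloud(C,d).reshape(-1,3)
for n,(x,y),lo,hi in(("mill",(.664,-.043),.14,.18),("timer",(.543,-.044),.045,.075),("shk",(.615,.071),.04,.085),("jar",(.462,.087),.06,.12)):
    P=W[(np.hypot(W[:,0]-x,W[:,1]-y)<.035)&(W[:,2]>lo)&(W[:,2]<hi)]
    if len(P)<20: print(n,len(P));continue
    s=np.linalg.lstsq(np.c_[2*P[:,:2],np.ones(len(P))],(P[:,:2]**2).sum(1),rcond=None)[0]
    print(n,len(P),s[:2].round(4),np.sqrt(s[2]+s[0]**2+s[1]**2).round(4),P[:,:2].min(0).round(3),P[:,:2].max(0).round(3))
    print(proj(C,[x,y,.1]))
```

```text
[ 0.637 -0.089  0.447] [-0.26  0.02 -0.96] [ 0.5706 -0.0792  0.3057]
mill 2839 [ 0.6619 -0.046 ] 0.0183 [ 0.638 -0.07 ] [ 0.687 -0.02 ]
[[271.8780145  109.18127144]]
timer 903 [ 0.5432 -0.0457] 0.0276 [ 0.512 -0.076] [ 0.574 -0.015]
[[286.92198213 231.79859896]]
shk 695 [0.6135 0.0678] 0.0186 [0.592 0.047] [0.634 0.077]
[[163.34939186 171.13320443]]
jar 313 [0.4581 0.084 ] 0.0216 [0.471 0.074] [0.482 0.103]
[[177.14848023 311.30152471]]
```

View pics/w1.png

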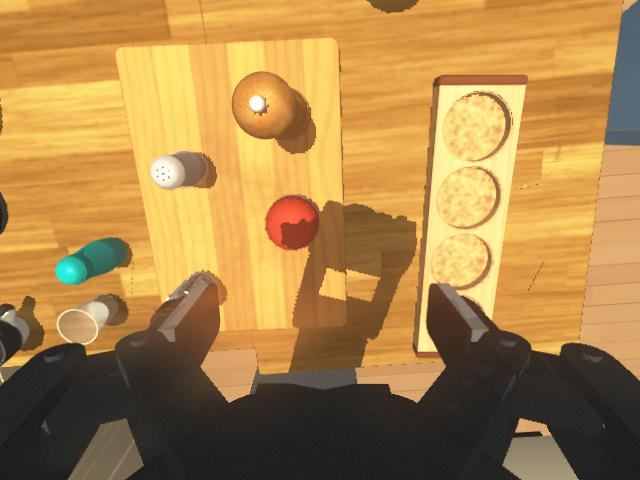

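Wrist picture: mill head at (263,105), shaker at (168,172), timer at (292,222), well rims at about (477,126), (468,197) and (462,262). The positions agree with the first measurement to about 3 mm.

Run:
```python
from h import *
C=cam("wrist")
print(onz(C,[(477,126),(468.5,197),(462,262)],.026).round(4)); print(onz(C,[(440,82),(527,82),(500,340),(415,350)],.026).round(3), onz(C,[(257,103)],.192))
o=r.get_obs()["tcp_pos"];print((np.array([.6625,-.0445,.205])-o)/.3)
```

```text
[[ 0.6313 -0.2638  0.026 ]
 [ 0.5483 -0.2568  0.026 ]
 [ 0.4636 -0.2512  0.026 ]]
[[ 0.682 -0.22   0.026]
 [ 0.674 -0.317  0.026]
 [ 0.345 -0.306  0.026]
 [ 0.338 -0.19   0.026]] [[ 0.66071922 -0.04092517  0.192     ]]
[ 0.306444    0.11566513 -0.33559085]
```

```bash
python3 -m inch '[{"slide":[0.15,0.06,0],"roll":0},{"slide":[0.305,0.118,0],"roll":0},{"slide":[0.305,0.118,0],"roll":0},{"slide":[0.305,0.118,0],"roll":0}]'
```

```text
clock: 2.1
tcp_pos: [0.6618, -0.049, 0.3048]
orientation: [-0.0, 0.999, -0.041, -0.001]
contact_force: [-0.1, -0.2, 0.8]
finger_gap: 0.0857
gripper_force: 0.0
```

```bash
python3 -m inch '[{"slide":[0.003,0.013,-0.13],"roll":0},{"slide":[0.003,0.013,-0.27],"roll":0},{"slide":[0.003,0.013,-0.41],"roll":0},{"slide":[0.003,0.013,-0.51],"roll":0},{"slide":[0.003,0.013,-0.55],"roll":0}]'; python3 -m inch '[{"slide":[0,0,0],"roll":0},{"slide":[0,0,0],"roll":0},{"slide":[0,0,0],"roll":0},{"slide":[0,0,0],"roll":0},{"slide":[0,0,0],"roll":0}]' 0; python3 -m inch '[{"slide":[0,0,0],"roll":0},{"slide":[0,0,0],"roll":0},{"slide":[0,0,0],"roll":0}]' 0
```

```text
clock: 2.6
tcp_pos: [0.6603, -0.0458, 0.1393]
orientation: [-0.0, 0.999, -0.042, -0.002]
contact_force: [-0.6, 0.8, -0.5]
finger_gap: 0.0855
gripper_force: 0.0
clock: 3.1
tcp_pos: [0.6634, -0.0455, 0.1443]
orientation: [0.001, 0.999, -0.042, 0.003]
contact_force: [0.1, 0.4, 7.0]
finger_gap: 0.0459
gripper_force: 61.4
clock: 3.4
tcp_pos: [0.6634, -0.0455, 0.1443]
orientation: [0.001, 0.999, -0.042, 0.003]
contact_force: [0.6, 0.4, 6.1]
finger_gap: 0.0459
gripper_force: 61.4
```

```bash
python3 -m inch '[{"slide":[0,0,0],"roll":0},{"slide":[0,0,0],"roll":0},{"slide":[0,0,0],"roll":0},{"slide":[0,0,-0.012],"roll":0},{"slide":[0,0,-0.025],"roll":0}]' 0.8; python3 -m inch '[{"slide":[0,0,0],"roll":0},{"slide":[0,0,0],"roll":0},{"slide":[0,0,0],"roll":0},{"slide":[0,0,0],"roll":0},{"slide":[0,0,0],"roll":0}]' 0; python3 -m inch '[{"slide":[0,0,0.02],"roll":0},{"slide":[0,0,0.06],"roll":0},{"slide":[0,0,0.1],"roll":0},{"slide":[0,0,0.14],"roll":0},{"slide":[0,0,0.18],"roll":0}]'
```

```text
clock: 3.9
tcp_pos: [0.6624, -0.0453, 0.1335]
orientation: [-0.0, 0.999, -0.042, -0.0]
contact_force: [0.5, 0.7, -0.2]
finger_gap: 0.0682
gripper_force: 0.0
clock: 4.4
tcp_pos: [0.6624, -0.0454, 0.1338]
orientation: [-0.0, 0.999, -0.042, -0.0]
contact_force: [-0.9, -1.1, -0.9]
finger_gap: 0.0465
gripper_force: 61.6
clock: 4.9
tcp_pos: [0.6625, -0.0454, 0.1894]
orientation: [0.0, 0.999, -0.042, 0.0]
contact_force: [0.5, -0.4, -2.1]
finger_gap: 0.0464
gripper_force: 61.6
```

```bash
python3 -m inch '[{"slide":[-0.01,-0.04,0.03],"roll":0},{"slide":[-0.03,-0.13,0.06],"roll":0},{"slide":[-0.05,-0.23,0.06],"roll":0},{"slide":[-0.07,-0.34,0.06],"roll":0},{"slide":[-0.085,-0.45,0.06],"roll":0}]'; python3 -m inch '[{"slide":[-0.01,-0.11,0],"roll":0},{"slide":[-0.02,-0.2,0],"roll":0},{"slide":[-0.02,-0.26,0],"roll":0},{"slide":[-0.02,-0.285,0],"roll":0},{"slide":[-0.02,-0.285,0],"roll":0}]'
python3 - <<'E'
from h import *
C=cam("wrist");p,d=r.snapshot("wrist");cv2.imwrite("pics/w2.png",p);np.savez("w2.npz",d=d,K=C[0],D=C[1],T=C[2]);p,_=r.snapshot("side");cv2.imwrite("pics/s2.png",p)
E
```

```text
clock: 5.4
tcp_pos: [0.6361, -0.1823, 0.2064]
orientation: [0.0, 0.999, -0.042, 0.0]
contact_force: [0.3, -0.3, -1.8]
finger_gap: 0.046
gripper_force: 61.7
clock: 5.9
tcp_pos: [0.6308, -0.2664, 0.2057]
orientation: [-0.0, 0.999, -0.042, -0.0]
contact_force: [-0.0, 0.0, -1.0]
finger_gap: 0.0466
gripper_force: 61.7
```

View pics/w2.png

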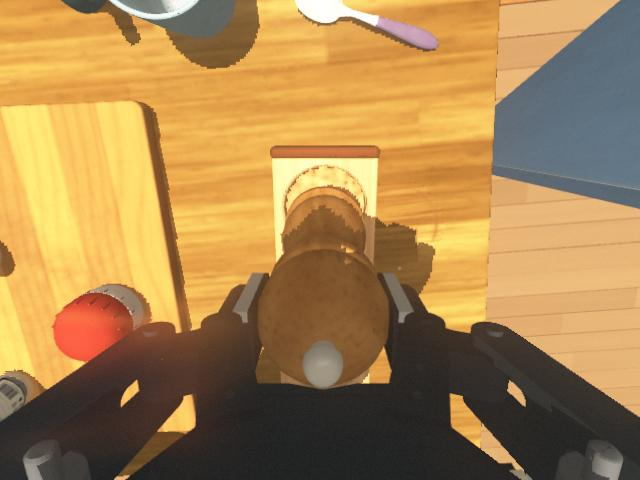

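The wrist picture shows the mill held upright over the far well: rim from (285,200) to (367,200), rack end at rows 147–158, centreline at column 326.

Run:
```python
from h import *
L=np.load("w2.npz");C=(L["K"],L["D"],L["T"])
print(onz(C,[(271,147),(379,147),(273,158),(379,158),(285,200),(367,200),(326,166)],.026).round(4))
print(proj(C,[[.631,-.266,.026],[.631-.0388,-.266,.026],[.631+.0388,-.266,.026],[.631,-.266+.039,.026],[.631,-.266-.039,.026]]).round(), r.get_obs()["tcp_pos"].round(4))
```

```text
[[ 0.6896 -0.2251  0.026 ]
 [ 0.6815 -0.3222  0.026 ]
 [ 0.6798 -0.2257  0.026 ]
 [ 0.6717 -0.3219  0.026 ]
 [ 0.6404 -0.2322  0.026 ]
 [ 0.6339 -0.3091  0.026 ]
 [ 0.6686 -0.2732  0.026 ]]
[[322. 207.]
 [325. 246.]
 [318. 165.]
 [281. 210.]
 [363. 203.]] [ 0.6311 -0.2648  0.2059]
```

```bash
python3 -m inch '[{"slide":[-0.004,-0.013,-0.06],"roll":0},{"slide":[-0.004,-0.013,-0.13],"roll":0},{"slide":[-0.004,-0.013,-0.2],"roll":0},{"slide":[-0.004,-0.013,-0.24],"roll":0},{"slide":[-0.004,-0.013,-0.255],"roll":0}]'; python3 -m inch '[{"slide":[0,0,-0.006],"roll":0},{"slide":[0,0,-0.012],"roll":0},{"slide":[0,0,-0.017],"roll":0},{"slide":[0,0,-0.017],"roll":0}]'
```

```text
clock: 6.5
tcp_pos: [0.6297, -0.2686, 0.1283]
orientation: [-0.001, 0.999, -0.041, -0.001]
contact_force: [-0.0, -0.4, -1.0]
finger_gap: 0.0463
gripper_force: 61.7
clock: 6.9
tcp_pos: [0.6298, -0.2698, 0.1246]
orientation: [0.0, 0.999, -0.042, 0.0]
contact_force: [-0.0, 0.3, -1.8]
finger_gap: 0.0462
gripper_force: 61.7
```

```bash
python3 -m inch '[{"slide":[0,0,-0.003],"roll":0},{"slide":[0,0,-0.005],"roll":0},{"slide":[0,0,-0.005],"roll":0},{"slide":[0,0,-0.005],"roll":0}]'
```

```text
clock: 7.3
tcp_pos: [0.6301, -0.2699, 0.1236]
orientation: [0.0, 0.999, -0.042, 0.001]
contact_force: [1.2, 1.3, 6.2]
finger_gap: 0.0462
gripper_force: 62.4
```

```bash
python3 -m inch '[{"slide":[0,0,0],"roll":0},{"slide":[0,0,0],"roll":0},{"slide":[0,0,0],"roll":0},{"slide":[0,0,0],"roll":0}]' 0.8;  python3 -m inch '[{"slide":[0,0,0.1],"roll":0},{"slide":[0,0,0.24],"roll":0},{"slide":[0,0,0.38],"roll":0},{"slide":[0,0,0.5],"roll":0},{"slide":[0,0,0.5],"roll":0}]' 1
python3 - <<'E'
from h import *
for n in("wrist","side"):
    C=cam(n);p,d=r.snapshot(n);W=cloud(C,d).reshape(-1,3);cv2.imwrite(f"pics/{n}3.png",p)
    P=W[(np.hypot(W[:,0]-.63,W[:,1]+.27)<.045)&(W[:,2]>.03)&(W[:,2]<.2)]
    for a,b in((.03,.06),(.135,.17)):
        Q=P[(P[:,2]>a)&(P[:,2]<b)];print(n,a,len(Q),Q[:,:2].min(0).round(3),Q[:,:2].max(0).round(3))
    print(np.percentile(P[:,2],99.5))
print(r.get_obs()["tcp_pos"])
E
```

```text
clock: 7.7
tcp_pos: [0.6296, -0.2697, 0.1225]
orientation: [-0.0, 0.999, -0.042, -0.0]
contact_force: [0.3, -0.4, 0.6]
finger_gap: 0.0682
gripper_force: 0.0
clock: 8.2
tcp_pos: [0.6307, -0.2703, 0.2788]
orientation: [0.003, 0.999, -0.042, 0.005]
contact_force: [1.1, 0.6, 0.5]
finger_gap: 0.0854
gripper_force: 0.0
wrist 0.03 194 [ 0.625 -0.298] [ 0.659 -0.245]
wrist 0.135 2527 [ 0.606 -0.294] [ 0.656 -0.244]
0.18203500223247618
side 0.03 342 [ 0.605 -0.301] [ 0.666 -0.264]
side 0.135 498 [ 0.606 -0.296] [ 0.657 -0.258]
0.18129680835664955
[ 0.62974527 -0.2697419   0.27297959]
```

```bash
python3 -m inch '[{"slide":[-0.05,0.12,0],"roll":0},{"slide":[-0.11,0.25,0],"roll":0},{"slide":[-0.17,0.39,0],"roll":0},{"slide":[-0.23,0.53,0],"roll":0},{"slide":[-0.29,0.67,0],"roll":0}]'; python3 -m inch '[{"slide":[-0.06,0.13,0],"roll":0},{"slide":[-0.12,0.26,0],"roll":0},{"slide":[-0.18,0.37,0],"roll":0},{"slide":[-0.27,0.4,0],"roll":0},{"slide":[-0.27,0.4,0],"roll":0}]'
python3 - <<'E'
from h import *
C=cam("wrist");p,d=r.snapshot("wrist");cv2.imwrite("pics/w4.png",p)
W=cloud(C,d).reshape(-1,3)
for n,(x,y),lo,hi in(("shk",(.615,.071),.04,.085),("shk top",(.615,.071),.1,.113),("jar",(.462,.087),.1,.13)):
    P=W[(np.hypot(W[:,0]-x,W[:,1]-y)<.035)&(W[:,2]>lo)&(W[:,2]<hi)]
    if len(P)>9: print(n,len(P),P[:,:2].min(0).round(3),P[:,:2].max(0).round(3),P[:,2].max())
print(proj(C,[.462,.087,.127]),r.get_obs()["tcp_pos"])
E
```

```text
clock: 8.8
tcp_pos: [0.5412, -0.0671, 0.271]
orientation: [-0.001, 0.999, -0.042, -0.002]
contact_force: [1.5, 0.3, 0.3]
finger_gap: 0.0852
gripper_force: 0.0
clock: 9.3
tcp_pos: [0.4588, 0.0529, 0.2718]
orientation: [-0.0, 0.999, -0.041, -0.002]
contact_force: [0.6, -0.7, -0.1]
finger_gap: 0.0853
gripper_force: 0.0
shk 815 [0.591 0.048] [0.619 0.091] 0.08491415786305062
shk top 1533 [0.596 0.051] [0.628 0.085] 0.11284024242489671
jar 1901 [0.44  0.065] [0.481 0.106] 0.12980921866769113
[[281.64038639 214.23439096]] [0.46047791 0.05193384 0.27195285]
```

View pics/w4.png

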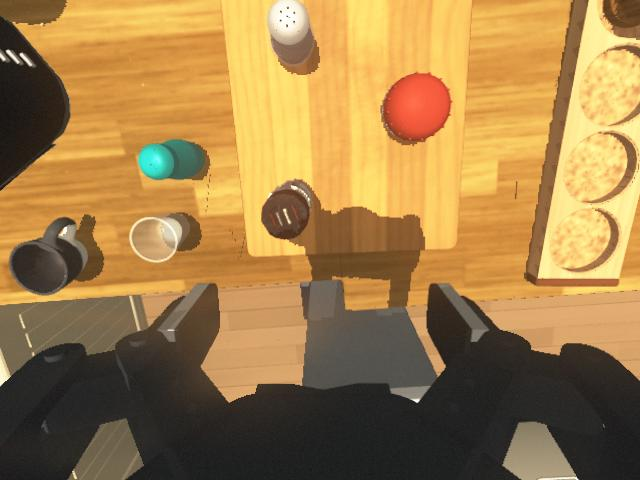

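The picture shows the jar cap at (286,214), the shaker at (290,20), the timer at (417,106), and wells 1 and 2 at (586,240) and (600,168). The jar is at (0.4605, 0.0855), so I'm gripping it there.

```bash
python3 -c "
from h import *
print(onz(cam('wrist'),[(586,240),(600,168)],.026))"
python3 -m inch '[{"slide":[0,0.06,-0.06],"roll":0},{"slide":[0,0.115,-0.18],"roll":0},{"slide":[0,0.115,-0.33],"roll":0},{"slide":[0,0.115,-0.48],"roll":0},{"slide":[0,0.115,-0.6],"roll":0}]'; python3 -m inch '[{"slide":[0,0,-0.04],"roll":0},{"slide":[0,0,-0.063],"roll":0},{"slide":[0,0,-0.063],"roll":0}]';python3 -m inch '[{"slide":[0,0,0],"roll":0},{"slide":[0,0,0],"roll":0},{"slide":[0,0,0],"roll":0},{"slide":[0,0,0],"roll":0},{"slide":[0,0,0],"roll":0}]' 0
```

```text
[[ 0.38237031 -0.24957903  0.026     ]
 [ 0.4649695  -0.25482829  0.026     ]]
clock: 9.85
tcp_pos: [0.4613, 0.0853, 0.0897]
orientation: [-0.0, 0.999, -0.042, -0.001]
contact_force: [0.3, -0.5, 1.4]
finger_gap: 0.0853
gripper_force: 0.0
clock: 10.15
tcp_pos: [0.4618, 0.0853, 0.0729]
orientation: [0.0, 0.999, -0.042, -0.001]
contact_force: [-0.3, 0.6, 0.2]
finger_gap: 0.0851
gripper_force: 0.0
clock: 10.65
tcp_pos: [0.4622, 0.0858, 0.0747]
orientation: [0.0, 0.999, -0.042, 0.001]
contact_force: [-0.9, -0.0, 6.1]
finger_gap: 0.0398
gripper_force: 60.2
```

```bash
python3 -m inch '[{"slide":[0,0,0.03],"roll":0},{"slide":[0,0,0.1],"roll":0},{"slide":[0,0,0.2],"roll":0},{"slide":[0.01,-0.04,0.3],"roll":0},{"slide":[0.03,-0.12,0.4],"roll":0}]'; python3 -m inch '[{"slide":[0.03,-0.11,0.02],"roll":0},{"slide":[0.06,-0.23,0.02],"roll":0},{"slide":[0.09,-0.35,0.02],"roll":0},{"slide":[0.12,-0.47,0.02],"roll":0},{"slide":[0.15,-0.59,0.02],"roll":0}]';python3 -m inch '[{"slide":[0.03,-0.12,0],"roll":0},{"slide":[0.06,-0.24,0],"roll":0},{"slide":[0.09,-0.34,0],"roll":0},{"slide":[0.107,-0.42,0],"roll":0},{"slide":[0.107,-0.45,0],"roll":0}]'
python3 - <<'E'
from h import *
C=cam("wrist");p,d=r.snapshot("wrist");cv2.imwrite("pics/w5.png",p)
print(r.get_obs()["tcp_pos"],r.get_obs()["orientation"])
P=cloud(C,d).reshape(-1,3);P=P[(np.hypot(P[:,0]-.6305,P[:,1]+.27)<.045)&(P[:,2]>.13)]
print(P[:,:2].min(0),P[:,:2].max(0)) if len(P) else 0
E
```

```text
clock: 11.15
tcp_pos: [0.4701, 0.0503, 0.1956]
orientation: [-0.0, 0.999, -0.041, -0.0]
contact_force: [0.8, 0.3, -1.3]
finger_gap: 0.0398
gripper_force: 60.6
clock: 11.65
tcp_pos: [0.5156, -0.1286, 0.2004]
orientation: [0.0, 0.999, -0.042, 0.0]
contact_force: [1.0, -0.2, -0.9]
finger_gap: 0.0397
gripper_force: 60.6
clock: 12.15
tcp_pos: [0.5478, -0.2642, 0.1997]
orientation: [0.0, 0.999, -0.043, -0.0]
contact_force: [0.6, 0.5, -1.7]
finger_gap: 0.0395
gripper_force: 60.7
[ 0.54748734 -0.26423138  0.19966344] [ 8.67955270e-05  9.99086488e-01 -4.27332128e-02 -2.34592962e-04]
[ 0.60597014 -0.29359538] [ 0.65521344 -0.24435024]
```

View pics/w5.png

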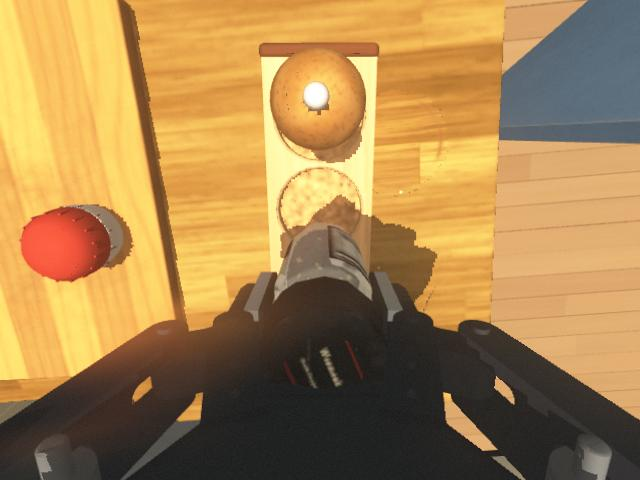

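The jar is held upright over well 3 (rim about (320,205)), and the mill stands in well 4 at (318,98).

```bash
python3 -m inch '[{"slide":[0,0.003,-0.08],"roll":0},{"slide":[0,0.003,-0.19],"roll":0},{"slide":[0,0.003,-0.3],"roll":0},{"slide":[0,0.003,-0.38],"roll":0},{"slide":[0,0.003,-0.425],"roll":0}]'; python3 -m inch '[{"slide":[0,0,-0.008],"roll":0},{"slide":[0,0,-0.016],"roll":0},{"slide":[0,0,-0.023],"roll":0},{"slide":[0,0,-0.023],"roll":0}]'
```

```text
clock: 12.7
tcp_pos: [0.5469, -0.2594, 0.0707]
orientation: [-0.001, 0.999, -0.041, -0.001]
contact_force: [-0.2, 0.2, -0.3]
finger_gap: 0.0398
gripper_force: 60.7
clock: 13.1
tcp_pos: [0.548, -0.2613, 0.0661]
orientation: [0.0, 0.999, -0.042, 0.0]
contact_force: [0.1, -0.3, -1.3]
finger_gap: 0.0395
gripper_force: 60.7
```

```bash
python3 -m inch '[{"slide":[0,0,-0.004],"roll":0},{"slide":[0,0,-0.007],"roll":0},{"slide":[0,0,-0.007],"roll":0}]'
```

```text
clock: 13.4
tcp_pos: [0.5481, -0.2615, 0.0646]
orientation: [0.0, 0.999, -0.042, 0.001]
contact_force: [-2.1, 1.2, 7.2]
finger_gap: 0.0397
gripper_force: 61.4
```

```bash
python3 -m inch '[{"slide":[0,0,0],"roll":0},{"slide":[0,0,0],"roll":0},{"slide":[0,0,0],"roll":0},{"slide":[0,0,0],"roll":0}]' 0.8;  python3 -m inch '[{"slide":[0,0,0.1],"roll":0},{"slide":[0,0,0.24],"roll":0},{"slide":[0,0,0.38],"roll":0},{"slide":[0,0,0.52],"roll":0},{"slide":[0,0,0.64],"roll":0}]' 1; python3 -m inch '[{"slide":[0,0.07,0],"roll":0},{"slide":[0.03,0.21,0],"roll":0},{"slide":[0.07,0.36,0],"roll":0},{"slide":[0.11,0.5,0],"roll":0},{"slide":[0.15,0.64,0],"roll":0}]'; python3 -m inch '[{"slide":[0.03,0.14,0],"roll":0},{"slide":[0.05,0.28,0],"roll":0},{"slide":[0.067,0.4,0],"roll":0},{"slide":[0.067,0.463,0],"roll":0},{"slide":[0.067,0.463,0],"roll":0}]'
python3 - <<'E'
from h import *
def bb(W,x,y,lo,hi,R=.035):
    P=W[(np.hypot(W[:,0]-x,W[:,1]-y)<R)&(W[:,2]>lo)&(W[:,2]<hi)]
    return (len(P),P[:,:2].min(0).round(3),P[:,:2].max(0).round(3),P[:,2].max().round(3)) if len(P) else 0
C=cam("wrist");p,d=r.snapshot("wrist");W=cloud(C,d).reshape(-1,3)
print(r.get_obs()["tcp_pos"],"shk top",bb(W,.613,.07,.1,.12),"shk",bb(W,.613,.07,.04,.085))
C=cam("side");p,d=r.snapshot("side");W=cloud(C,d).reshape(-1,3);cv2.imwrite("pics/s6.png",p)
print("jar",bb(W,.547,-.262,.03,.14))
cv2.imwrite("pics/s6c.png",cv2.resize(p[180:370,190:430],(750,594),interpolation=cv2.INTER_CUBIC))
E
```

```text
clock: 13.8
tcp_pos: [0.5478, -0.2614, 0.0633]
orientation: [-0.0, 0.999, -0.042, -0.0]
contact_force: [0.2, -0.4, -0.4]
finger_gap: 0.0685
gripper_force: 0.0
clock: 14.3
tcp_pos: [0.5478, -0.2613, 0.2578]
orientation: [0.0, 0.999, -0.042, 0.001]
contact_force: [0.8, -1.4, 0.0]
finger_gap: 0.0856
gripper_force: 0.0
clock: 14.8
tcp_pos: [0.5926, -0.0671, 0.2545]
orientation: [-0.0, 0.999, -0.042, -0.001]
contact_force: [0.5, 0.2, 0.1]
finger_gap: 0.0854
gripper_force: 0.0
clock: 15.3
tcp_pos: [0.6123, 0.0725, 0.2544]
orientation: [-0.0, 0.999, -0.04, -0.001]
contact_force: [0.8, -0.8, 0.3]
finger_gap: 0.0858
gripper_force: 0.0
[0.61247217 0.07076299 0.25449885] shk top (1120, array([0.598, 0.051]), array([0.631, 0.085]), np.float64(0.113)) shk (485, array([0.605, 0.048]), array([0.635, 0.091]), np.float64(0.085))
jar (1002, array([ 0.526, -0.285]), array([ 0.567, -0.241]), np.float64(0.12))
```

View pics/s6c.png

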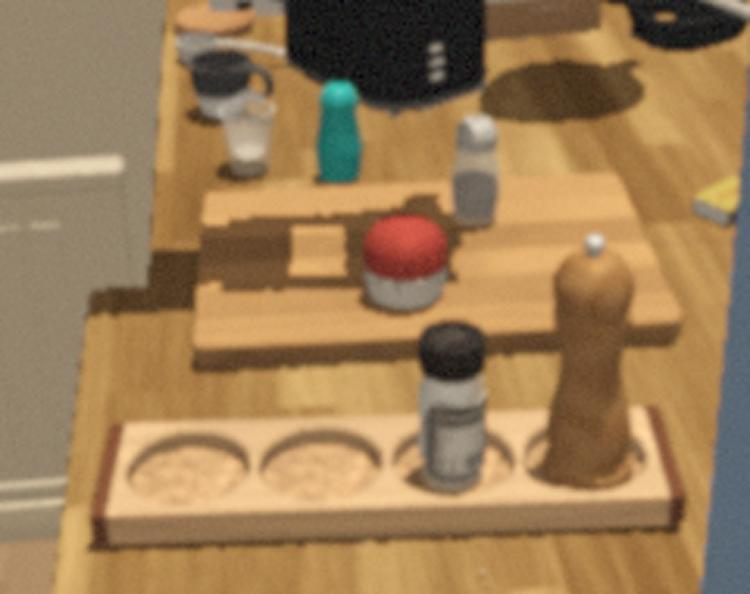

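Jar (452,410) and mill (592,370) stand upright in wells 3 and 4. The shaker (475,170) and timer (405,262) are still on the board.

```bash
python3 -m inch '[{"slide":[0.002,-0.003,-0.12],"roll":0},{"slide":[0.002,-0.003,-0.27],"roll":0},{"slide":[0.002,-0.003,-0.42],"roll":0},{"slide":[0.002,-0.003,-0.56],"roll":0},{"slide":[0.002,-0.003,-0.65],"roll":0}]'; python3 -m inch '[{"slide":[0,0,-0.03],"roll":0},{"slide":[0,0,-0.045],"roll":0},{"slide":[0,0,-0.045],"roll":0}]';python3 -m inch '[{"slide":[0,0,0],"roll":0},{"slide":[0,0,0],"roll":0},{"slide":[0,0,0],"roll":0},{"slide":[0,0,0],"roll":0},{"slide":[0,0,0],"roll":0}]' 0
```

```text
clock: 15.9
tcp_pos: [0.6121, 0.0672, 0.057]
orientation: [0.0, 0.999, -0.043, -0.002]
contact_force: [0.7, -1.0, 0.3]
finger_gap: 0.0857
gripper_force: 0.0
clock: 16.2
tcp_pos: [0.6141, 0.0681, 0.0476]
orientation: [0.0, 0.999, -0.042, 0.001]
contact_force: [0.1, 0.5, 0.4]
finger_gap: 0.0855
gripper_force: 0.0
clock: 16.7
tcp_pos: [0.614, 0.0685, 0.0483]
orientation: [0.0, 0.999, -0.042, 0.001]
contact_force: [-2.4, -1.2, 6.9]
finger_gap: 0.0394
gripper_force: 59.8
```

```bash
python3 -m inch '[{"slide":[0,0,0.03],"roll":0},{"slide":[0,0,0.11],"roll":0},{"slide":[0,0,0.23],"roll":0},{"slide":[-0.02,-0.04,0.36],"roll":0},{"slide":[-0.06,-0.12,0.48],"roll":0}]'; python3 -m inch '[{"slide":[-0.05,-0.1,0.02],"roll":0},{"slide":[-0.1,-0.21,0.02],"roll":0},{"slide":[-0.15,-0.32,0.02],"roll":0},{"slide":[-0.2,-0.43,0.02],"roll":0},{"slide":[-0.25,-0.54,0.02],"roll":0}]';python3 -m inch '[{"slide":[-0.05,-0.11,0],"roll":0},{"slide":[-0.1,-0.22,0],"roll":0},{"slide":[-0.15,-0.32,0],"roll":0},{"slide":[-0.183,-0.4,0],"roll":0},{"slide":[-0.183,-0.42,0],"roll":0}]'
python3 - <<'E'
from h import *
C=cam("wrist");p,d=r.snapshot("wrist");cv2.imwrite("pics/w7.png",p)
print(r.get_obs()["tcp_pos"],proj(C,[[.464,-.2555,.026],[.502,-.2585,.026],[.464,-.2945,.026],[.464,-.2165,.026]]))
E
```

```text
clock: 17.2
tcp_pos: [0.5955, 0.0334, 0.1929]
orientation: [-0.0, 0.999, -0.041, 0.001]
contact_force: [0.3, -1.3, -1.1]
finger_gap: 0.0393
gripper_force: 60.7
clock: 17.7
tcp_pos: [0.5197, -0.1304, 0.1974]
orientation: [0.0, 0.999, -0.042, 0.0]
contact_force: [-0.9, -0.6, -1.1]
finger_gap: 0.0389
gripper_force: 60.7
clock: 18.2
tcp_pos: [0.4646, -0.2574, 0.1973]
orientation: [0.0, 0.999, -0.043, 0.0]
contact_force: [-0.1, 0.6, -0.5]
finger_gap: 0.0389
gripper_force: 60.7
[ 0.46523864 -0.25702714  0.19719419] [[319.92082865 209.64402518]
 [319.53760868 167.83178909]
 [362.14223273 206.0807487 ]
 [277.92116941 213.18202225]]
```

View pics/w7.png

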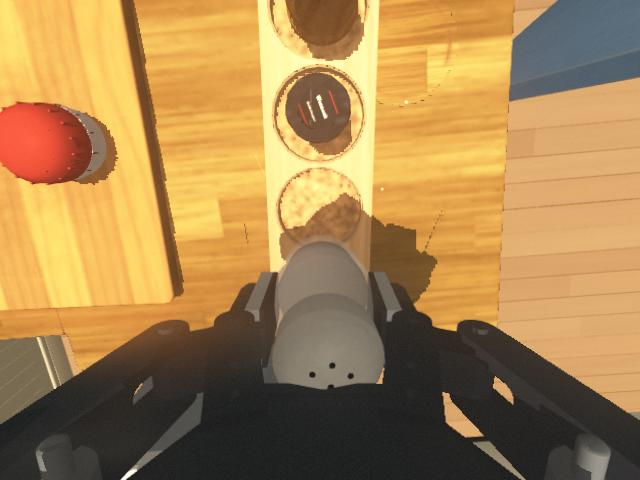

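The shaker is held over well 2. Its rim spans columns 278–362 and its top edge is at row 168, both as predicted.

```bash
python3 -m inch '[{"slide":[-0.003,0.004,-0.09],"roll":0},{"slide":[-0.003,0.004,-0.22],"roll":0},{"slide":[-0.003,0.004,-0.35],"roll":0},{"slide":[-0.003,0.004,-0.45],"roll":0},{"slide":[-0.003,0.004,-0.5],"roll":0}]'; python3 -m inch '[{"slide":[0,0,-0.009],"roll":0},{"slide":[0,0,-0.017],"roll":0},{"slide":[0,0,-0.023],"roll":0},{"slide":[0,0,-0.026],"roll":0},{"slide":[0,0,-0.026],"roll":0}]'
```

```text
clock: 18.75
tcp_pos: [0.4644, -0.2522, 0.0446]
orientation: [-0.001, 0.999, -0.041, -0.001]
contact_force: [0.6, 0.7, -0.8]
finger_gap: 0.0392
gripper_force: 60.7
clock: 19.25
tcp_pos: [0.465, -0.2542, 0.0396]
orientation: [0.0, 0.999, -0.042, 0.0]
contact_force: [-0.1, -0.8, -0.9]
finger_gap: 0.0391
gripper_force: 60.7
```

```bash
python3 -m inch '[{"slide":[0,0,-0.003],"roll":0},{"slide":[0,0,-0.007],"roll":0},{"slide":[0,0,-0.007],"roll":0}]'
```

```text
clock: 19.55
tcp_pos: [0.4651, -0.2543, 0.0381]
orientation: [0.0, 0.999, -0.042, 0.001]
contact_force: [-1.3, 3.1, 10.2]
finger_gap: 0.0392
gripper_force: 61.7
```

```bash
python3 -m inch '[{"slide":[0,0,0],"roll":0},{"slide":[0,0,0],"roll":0},{"slide":[0,0,0],"roll":0},{"slide":[0,0,0],"roll":0}]' 0.8;  python3 -m inch '[{"slide":[0,0,0.1],"roll":0},{"slide":[0,0,0.24],"roll":0},{"slide":[0,0,0.38],"roll":0},{"slide":[0,0,0.52],"roll":0},{"slide":[0,0,0.62],"roll":0}]' 1; python3 -m inch '[{"slide":[0.04,0.12,0],"roll":0},{"slide":[0.09,0.26,0],"roll":0},{"slide":[0.14,0.4,0],"roll":0},{"slide":[0.19,0.54,0],"roll":0},{"slide":[0.24,0.66,0],"roll":0}]'; python3 -m inch '[{"slide":[0.02,0.035,0],"roll":0},{"slide":[0.02,0.035,0],"roll":0}]'
python3 - <<'E'
from h import *
def bb(W,x,y,lo,hi,R=.045):
    P=W[(np.hypot(W[:,0]-x,W[:,1]-y)<R)&(W[:,2]>lo)&(W[:,2]<hi)]
    return (len(P),P[:,:2].min(0).round(3),P[:,:2].max(0).round(3),P[:,2].max().round(3)) if len(P) else 0
C=cam("wrist");p,d=r.snapshot("wrist");W=cloud(C,d).reshape(-1,3)
print(r.get_obs()["tcp_pos"],"timer",bb(W,.543,-.0455,.045,.12))
C=cam("side");p,d=r.snapshot("side");W=cloud(C,d).reshape(-1,3)
print("shk",bb(W,.464,-.2555,.03,.14,.035),"timer",bb(W,.543,-.0455,.03,.09))
E
```

```text
clock: 19.95
tcp_pos: [0.4647, -0.2542, 0.0368]
orientation: [-0.0, 0.999, -0.042, -0.0]
contact_force: [0.2, -0.2, 0.1]
finger_gap: 0.0682
gripper_force: 0.0
clock: 20.45
tcp_pos: [0.4649, -0.2543, 0.2258]
orientation: [0.001, 0.999, -0.042, 0.001]
contact_force: [0.2, -0.6, -0.9]
finger_gap: 0.0857
gripper_force: 0.0
clock: 20.95
tcp_pos: [0.5369, -0.054, 0.223]
orientation: [-0.0, 0.999, -0.042, -0.0]
contact_force: [-0.3, -0.6, 0.1]
finger_gap: 0.0856
gripper_force: 0.0
clock: 21.15
tcp_pos: [0.5431, -0.0445, 0.2227]
orientation: [-0.0, 0.999, -0.041, -0.0]
contact_force: [0.2, -0.8, 0.2]
finger_gap: 0.0851
gripper_force: 0.0
[ 0.5426769  -0.04573811  0.22268957] timer (3782, array([ 0.513, -0.076]), array([ 0.573, -0.014]), np.float64(0.084))
shk (684, array([ 0.444, -0.277]), array([ 0.485, -0.242]), np.float64(0.103)) timer (653, array([ 0.512, -0.079]), array([ 0.573, -0.02 ]), np.float64(0.084))
```

```bash
python3 -m inch '[{"slide":[0.001,0,-0.12],"roll":0},{"slide":[0.001,0,-0.27],"roll":0},{"slide":[0.001,0,-0.42],"roll":0},{"slide":[0.001,0,-0.53],"roll":0},{"slide":[0.001,0,-0.58],"roll":0}]'; python3 -m inch '[{"slide":[0,0,-0.03],"roll":0},{"slide":[0,0,-0.04],"roll":0},{"slide":[0,0,-0.04],"roll":0}]';python3 -m inch '[{"slide":[0,0,0],"roll":0},{"slide":[0,0,0],"roll":0},{"slide":[0,0,0],"roll":0},{"slide":[0,0,0],"roll":0},{"slide":[0,0,0],"roll":0}]' 0
```

```text
clock: 21.75
tcp_pos: [0.5412, -0.047, 0.046]
orientation: [-0.0, 0.999, -0.043, -0.002]
contact_force: [0.3, 0.4, 0.4]
finger_gap: 0.0852
gripper_force: 0.0
clock: 22.05
tcp_pos: [0.5432, -0.0464, 0.0374]
orientation: [0.0, 0.999, -0.042, 0.0]
contact_force: [-0.1, 0.4, 0.2]
finger_gap: 0.0853
gripper_force: 0.0
clock: 22.55
tcp_pos: [0.5435, -0.0459, 0.0385]
orientation: [0.0, 0.999, -0.042, 0.001]
contact_force: [-2.1, -0.5, 9.3]
finger_gap: 0.0591
gripper_force: 64.2
```

```bash
python3 -m inch '[{"slide":[0,0,0.03],"roll":0},{"slide":[0,0,0.1],"roll":0},{"slide":[0,0,0.2],"roll":0},{"slide":[-0.03,-0.04,0.32],"roll":0},{"slide":[-0.09,-0.11,0.44],"roll":0}]'; python3 -m inch '[{"slide":[-0.08,-0.1,0.02],"roll":0},{"slide":[-0.17,-0.2,0.02],"roll":0},{"slide":[-0.26,-0.31,0.02],"roll":0},{"slide":[-0.35,-0.42,0.02],"roll":0},{"slide":[-0.41,-0.51,0.02],"roll":0}]';python3 -m inch '[{"slide":[-0.03,-0.04,0],"roll":0},{"slide":[-0.042,-0.057,0],"roll":0},{"slide":[-0.042,-0.057,0],"roll":0}]'
python3 - <<'E'
from h import *
C=cam("wrist");p,d=r.snapshot("wrist");cv2.imwrite("pics/w8.png",p)
print(r.get_obs()["tcp_pos"],proj(C,[[.381,-.249,.026],[.419,-.252,.026],[.381,-.288,.026],[.381,-.21,.026]]))
E
```

```text
clock: 23.05
tcp_pos: [0.516, -0.0781, 0.1708]
orientation: [-0.0, 0.999, -0.041, 0.0]
contact_force: [0.8, -0.4, -1.6]
finger_gap: 0.0594
gripper_force: 65.3
clock: 23.55
tcp_pos: [0.3914, -0.2328, 0.1757]
orientation: [0.0, 0.999, -0.042, 0.0]
contact_force: [0.8, -1.8, -1.8]
finger_gap: 0.0593
gripper_force: 65.3
clock: 23.85
tcp_pos: [0.3803, -0.2489, 0.1753]
orientation: [0.0, 0.999, -0.042, 0.0]
contact_force: [-0.4, 0.1, -1.0]
finger_gap: 0.0592
gripper_force: 65.3
[ 0.38060328 -0.24837933  0.17519402] [[321.94688102 213.32470769]
 [321.69558379 168.51522161]
 [367.24076412 209.60348216]
 [276.90792151 217.01886028]]
```

View pics/w8.png

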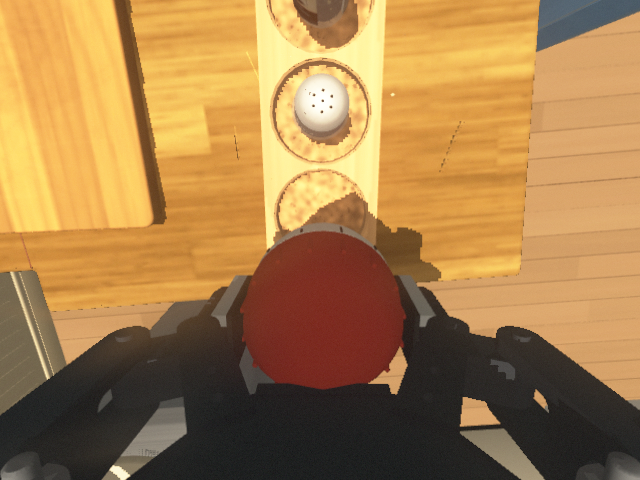

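The timer is over well 1 with the rim as predicted (columns 276–368, top at row 168). The shaker stands centred in well 2 at (322,103).

```bash
python3 -m inch '[{"slide":[0.002,0,-0.09],"roll":0},{"slide":[0.002,0,-0.21],"roll":0},{"slide":[0.002,0,-0.33],"roll":0},{"slide":[0.002,0,-0.41],"roll":0},{"slide":[0.002,0,-0.45],"roll":0}]'; python3 -m inch '[{"slide":[0,0,-0.01],"roll":0},{"slide":[0,0,-0.02],"roll":0},{"slide":[0,0,-0.03],"roll":0},{"slide":[0,0,-0.035],"roll":0},{"slide":[0,0,-0.035],"roll":0}]'
```

```text
clock: 24.4
tcp_pos: [0.3811, -0.2471, 0.0381]
orientation: [-0.001, 0.999, -0.041, -0.001]
contact_force: [0.0, -0.8, -0.7]
finger_gap: 0.0593
gripper_force: 65.3
clock: 24.9
tcp_pos: [0.3811, -0.2488, 0.0297]
orientation: [0.0, 0.999, -0.042, 0.0]
contact_force: [-0.4, -0.3, -0.9]
finger_gap: 0.059
gripper_force: 65.3
```

```bash
python3 -m inch '[{"slide":[0,0,-0.003],"roll":0},{"slide":[0,0,-0.006],"roll":0},{"slide":[0,0,-0.006],"roll":0}]'
```

```text
clock: 25.2
tcp_pos: [0.3811, -0.2489, 0.0284]
orientation: [0.0, 0.999, -0.042, 0.0]
contact_force: [-1.4, 2.1, 8.5]
finger_gap: 0.0592
gripper_force: 66.2
```

```bash
python3 -m inch '[{"slide":[0,0,0],"roll":0},{"slide":[0,0,0],"roll":0},{"slide":[0,0,0],"roll":0},{"slide":[0,0,0],"roll":0}]' 1;  python3 -m inch '[{"slide":[0,0,0.1],"roll":0},{"slide":[0,0,0.24],"roll":0},{"slide":[0,0,0.38],"roll":0},{"slide":[0,0,0.52],"roll":0},{"slide":[0,0,0.66],"roll":0}]'; python3 -m inch '[{"slide":[0,0.1,0.05],"roll":0},{"slide":[0,0.2,0.1],"roll":0},{"slide":[0,0.3,0.1],"roll":0},{"slide":[0,0.4,0.1],"roll":0},{"slide":[0,0.4,0.1],"roll":0}]'
python3 - <<'E'
from h import *
def bb(W,x,y,lo,hi,R=.037):
    P=W[(np.hypot(W[:,0]-x,W[:,1]-y)<R)&(W[:,2]>lo)&(W[:,2]<hi)]
    return (len(P),P[:,:2].min(0).round(3),P[:,:2].max(0).round(3),np.percentile(P[:,2],99).round(3)) if len(P) else 0
C=cam("side");p,d=r.snapshot("side");W=cloud(C,d).reshape(-1,3)
for n,x,y in(("timer",.381,-.249),("shk",.465,-.255),("jar",.548,-.262),("mill",.63,-.269)): print(n,bb(W,x,y,.03,.2))
cv2.imwrite("pics/s9c.png",cv2.resize(p[180:370,190:430],(750,594),interpolation=cv2.INTER_CUBIC))
E
```

```text
clock: 25.6
tcp_pos: [0.381, -0.2487, 0.0276]
orientation: [-0.0, 0.999, -0.042, -0.0]
contact_force: [-0.5, 0.5, 0.5]
finger_gap: 0.0854
gripper_force: 0.0
clock: 26.1
tcp_pos: [0.3807, -0.2484, 0.2275]
orientation: [0.0, 0.999, -0.042, 0.0]
contact_force: [1.1, -0.5, 0.2]
finger_gap: 0.0851
gripper_force: 0.0
clock: 26.6
tcp_pos: [0.3805, -0.1261, 0.2558]
orientation: [-0.0, 0.999, -0.04, 0.0]
contact_force: [0.2, -0.5, 0.2]
finger_gap: 0.0851
gripper_force: 0.0
timer (862, array([ 0.349, -0.282]), array([ 0.411, -0.225]), np.float64(0.074))
shk (688, array([ 0.443, -0.278]), array([ 0.485, -0.244]), np.float64(0.102))
jar (1004, array([ 0.526, -0.285]), array([ 0.567, -0.241]), np.float64(0.12))
mill (1712, array([ 0.605, -0.298]), array([ 0.658, -0.256]), np.float64(0.179))
```

View pics/s9c.png

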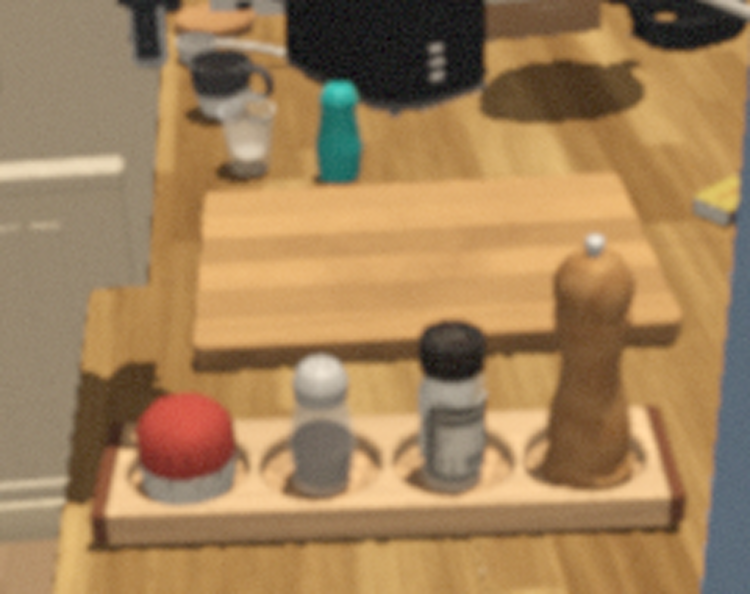

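All four stand upright in order: timer (187,445), shaker (321,425), jar (452,405), mill (592,360). Their tops are at the expected heights, and the glass and mug haven't moved.

```bash
python3 -c "
from bench import r
print(r.sign_off())"
```

```text
the job is handed in; nothing more can be done
None
```

The egg timer, salt shaker, spice jar and pepper mill stand upright in wells 1 to 4, shortest nearest and tallest farthest. The glass and mug were left where they were, and I handed the job in at about 27 s of the 109 s allowed.

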